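# Tip the scrap transformers into the spring-lid bin

### The job

Press the grey release button so that the scrap bin's lid springs fully open by itself, without touching the lid. Then slide both iron-core transformers along the white riser shelf and tip them over its end into the bin; they are too heavy to lift, so keep them down on the shelf. Do not knock the drive dock, and leave the power adapter, the small drive and the screwdriver where they are.

Things in the scene. Friction and masses are not known exactly. Their poses are not given: they have to be found in the camera images.
- station: fixed white riser shelf, joined to a grey steel scrap bin. Origin on the desk below the middle of the tipping edge; +y is the sliding direction from shelf to bin, +x along the edge (roughly away from the robot), z up. In its frame, mm: shelf top at z = 120, x -130 to 130, y -420 to 0, no kerbs. The bin follows at y 0 to 200
- edge (a point): middle of the shelf's tipping edge, at shelf-top level; axes as the station. Nothing stands above shelf level beyond it but the lid, and a steel latch hook at station x = -142, y = 30 mm, 7 mm above shelf level
- bin_mouth (a point): centre of the bin's mouth, at shelf-top level; axes as the station. Bin in the station frame, mm: x -130 to 130, y 0 to 200, walls 4 thick, floor top at z = 5, rim at z = 116
- release (a joint): travel of the release button, pressed straight down: 0 up, 0.006 m fully down; sprung, 5 N holds it fully down; the lid is released at about 0.004 m
- release_top (a point): centre of the button's top face (round, 30 mm across), z up; it sits on a grey post 46 x 46 mm at station x = -183, y = 150, on the robot's side of the bin, 53 mm clear of the lid's side edge
- lid (a joint): angle of the bin lid: 0 shut (its top is then level with the shelf), 1.75 rad fully open, leaning back just past upright. Sprung: once unlatched it swings up on its own in about 1.3 s and stays up
- lid_edge (a point): middle of the lid's free edge. Lid: aluminium panel 260 x 198 x 4 mm, hinged on the bin rim farthest from the shelf (station y = 200, z = 116); shut, the free edge lies by the shelf's end (y = 2); open, it stands up to 0.32 m above the desk
- large_center (a point): large transformer, 1.6 kg give or take a quarter: steel base plate 58 (x) x 92 (y) x 5 mm, dark laminated core 58 (x) x 52 (y), overall height 64 mm, copper-coloured coil 44 wide showing at both ends. Point at its centre, half-way up, over its centre of mass; axes: y along its length, z up. Grasp it across x, on the core
- small_center (a point): small transformer, 1.2 kg give or take a quarter: the same shape, base plate 50 (x) x 80 (y) x 5 mm, core 50 (x) x 45 (y), overall height 56 mm. Point at its centre, half-way up; axes: y along its length, z up. Grasp it across x, on the core
- dock_center (a point): drive dock fixed on the shelf: black base 56 (x) x 70 (y) x 36 mm with an upright aluminium drive 12 x 50 mm reaching 74 mm above the shelf. Point on its middle line, 37 mm above the shelf
- adapter_center (a point): loose black power adapter lying on the shelf, 46 (x) x 88 (y) x 30 mm, 0.4 kg. Point at its centre; axes: y along its length
- drive: loose small aluminium drive lying on the desk, 70 (x) x 100 (y) x 12 mm; origin at the centre of its underside
- driver: screwdriver lying on the desk, 170 mm long, along its x axis; origin under its middle

How it is judged:
On the way, in this order (a step that is already met when the one before it is completed fails the run):
1. the lid has sprung fully open, with both transformers still on the shelf (value of joint lid above 1.5 rad and z of each of large_center, small_center in the frame of station above 0.13 m), for 0.2 s.
2. one of the transformers lies in the bin (((y of large_center in the frame of station above 0.005 m and z of large_center in the frame of station below 0.115 m) or (y of small_center in the frame of station above 0.005 m and z of small_center in the frame of station below 0.115 m))), for 0.1 s.
At the end, for the whole second after the job is handed in: Both transformers lie at rest in the bin, each with its centre inside the bin's walls and below its rim, and the lid stands open (beyond 1.4 rad) (value of joint lid above 1.4 rad and x of large_center in the frame of station between -0.13 and 0.13 m and y of large_center in the frame of station between 0 and 0.2 m and z of each of large_center, small_center in the frame of station below 0.115 m and linear speed of each of large, small below 0.03 m/s and x of small_center in the frame of station between -0.13 and 0.13 m and y of small_center in the frame of station between 0 and 0.2 m); the robot touches nothing.
It fails at once if the robot touches the lid (over 2 N) (contact force between lid and the fingers above 2 N or contact force between lid and the arm above 2 N).
It fails at once if a transformer is lifted more than 18 mm off the shelf (z of large_center in the frame of station above 0.17 m or z of small_center in the frame of station above 0.166 m).
It fails at once if the power adapter, small drive or screwdriver is moved more than 15 mm, or the dock is struck (over 15 N) (distance of any of adapter_center, drive, driver from where it was at the start of the episode above 0.015 m or contact force between dock and anything else above 15 N).
It also fails if it takes over 72 s, if anything falls off the work surface, if the arm or the gripper's body presses on something with over 40 N, if the wrist force passes 120 N, or if a joint passes its speed limit or range.

### The arm

A 6-joint arm with a two-finger parallel gripper is mounted at the origin on the work surface. World frame = base frame: x ahead of the robot, y to its left, z up, the work surface at z = 0. Lengths are in m, angles in rad, forces in N, time in s.
With the tool pointing down it reaches from about 0.3 to 0.875 m from the base axis. Payload 6.4 kg.
Tool frame: the origin (TCP) lies at the very end of the fingers, on their centre line; the grasp point (between the pads) lies 19 mm behind it (ctrl.tcp_to_grasp is the distance from the TCP to the grasp point, in m); z points along the fingers, y is the direction in which the jaws open and shut (so a half turn about z gives the same grasp; the last joint's range is limited). The gripper opens to 85 mm and grips with 20 to 120 N. Pads are 22 mm wide; open, the fingers measure 114 mm over their backs; the gripper's body (76 mm by 85 mm) begins 54 mm behind the grasp point. The pads swing forward as they close: fully open they stand 13 mm farther back than shut.
Start: joints at [1.015, 0.181, 1.607, -0, 1.354, -0.206], TCP at [0.197, 0.54, 0.231] pointing down, gripper open.
Joint ranges: [-2.99, 2.99], [-0.89, 2.07], [0.3, 2.58], [-1.14, 4.28], [0, 2.63], [-3.12, 3.12]. Speed limits (rad/s): [2.57, 2.57, 3.01, 3.14, 3.14, 3.14].

### API

Orientations are given as a unit quaternion [w, x, y, z].
In Python, from bench import ctrl gives the robot as it stands. The module is installed in compiled form; this text tells all that it offers.
- The arm moves only by the tool drive_tool, never from a script. Its argument "deltas" is a list of rows, each an object with "slide": the shift along the tool's x, y, z as a fraction of full scale, a list of three; "delta_rot": the turn, a rotation vector about the tool's x, y, z as a fraction of full scale, a list of three; "hand": the opening, from 0 (shut) to 1 (fully open). In form: [{"slide": [tx, ty, tz], "delta_rot": [wx, wy, wz], "hand": hand}, ...]. A call has exactly 5 rows; each row shifts and turns the commanded pose from where the row before left it, along the tool's axes as they then stand; what a row does not reach is not made up. Full scale, the value 1, is 50 mm for a shift and 180 degrees for a turn. A row lasts 1/8 s, in which the tool goes at most 62.5 mm and 10.7 degrees, less where a joint would pass 70% of its speed; a pose out of reach is approached as far as the arm can. A call with a number of a shift or a turn outside -1 to 1 is refused whole. A call with a gripper value outside its range is refused whole. The fingers move at their own pace and stop on an object; the grip force is fixed at half the most. Time passes only in rows, so rows that do not move let the fingers close, or fill a call up. It gives the time, the measured TCP pose, the force and the opening at its end, in the units of the state.
- ctrl.get_obs(): the state, without advancing time (a new reading comes with each control period).
- ctrl.camera(name): name is "side" or "top"; returns a dict with "frame" (400x640x3 uint8, red, green, blue), "mtx" (3x3 intrinsics, pixels), "R" (3x3) and "t" (3): a world point X has camera coordinates R X + t. Camera axes: x right, y down, z forward; pixel columns grow to the right and rows downward; lengths in m; the calibration is good to about 2 mm. A picture is of the moment at which its call begins. There is no depth.
- ctrl.hand_in(): hands the job in, once; it reports no verdict.
The state is a dict: "time_s": time; "q": joint angles; "dq": joint speeds; "joint_efforts": joint torques, N m; "eef_pos": TCP position; "eef_rot": TCP orientation; "wrist_force": force on the tool from outside, world axes, zero at the start; "torque": the same for the moment, N m; "opening": opening from 0.0 (shut) to 1.0 (fully open).
Only numpy, scipy, OpenCV 4.12 (cv2) and the standard library are available. Lean on these libraries where they do the work, as an engineer would, in place of code of your own. Each camera call takes 0.05 s, during which the arm holds its last target.

## Working session

There is one attempt and no reset: what is moved stays moved. The work goes in short steps, Python scripts to look and compute and a tool call to move; the robot and the scene stay as the last step left them, time stands still between calls to the robot, and variables do not carry over. Pictures are saved under pics/ and viewed, and the job is handed in when it is done.

Besides the shell and the picture viewer there is one more tool, called after "Call:" as name(argument=value, ...) on one line, values as JSON. drive_tool: Moves the arm, as the interface text tells. Its arguments: {"type":"object","properties":{"deltas":{"type":"array","items":{"type":"object","properties":{"slide":{"type":"array","items":{"type":"number"}},"delta_rot":{"type":"array","items":{"type":"number"}},"hand":{"type":"number"}}}}},"required":["deltas"]}

```bash
mkdir -p pics; python3 - <<'E'
from bench import ctrl
import cv2,numpy as np
o=ctrl.get_obs()
for k in o: print(k,np.round(o[k],3))
for n in("side","top"):
    c=ctrl.camera(n); cv2.imwrite(f"pics/{n}0.png",c["frame"][:,:,::-1]); print(n,c["mtx"],c["R"],c["t"])
    np.savez(f"{n}0.npz",**c)
E
```

```text
time_s 0.0
q [ 1.015  0.182  1.608 -0.     1.354 -0.206]
dq [-0.001  0.    -0.001  0.001 -0.001  0.002]
joint_efforts [ 1.0000e-03 -4.4488e+01 -3.5134e+01 -0.0000e+00  9.0000e-03  0.0000e+00]
eef_pos [0.197 0.54  0.23 ]
eef_rot [-0.     0.174  0.985 -0.001]
wrist_force [ 0.638  0.131 -0.181]
torque [0.031 0.057 0.005]
opening 1.004
side [[495.23332772   0.         324.14842889]
 [  0.         495.23332772 197.7151904 ]
 [  0.           0.           1.        ]] [[ 0.97877588 -0.2046327   0.01110062]
 [-0.11828473 -0.60833949 -0.78481322]
 [ 0.1673514   0.76684322 -0.61963295]] [-0.53627426  0.14636069  1.23858342]
top [[426.00442575   0.         320.40356089]
 [  0.         426.00442575 190.48997615]
 [  0.           0.           1.        ]] [[ 0.0056364  -0.99990627  0.01247691]
 [-0.98267043 -0.00785012 -0.18519502]
 [ 0.18527561 -0.01121686 -0.98262258]] [-0.02092515  0.52589896  1.20400934]
```

View pics/side0.png

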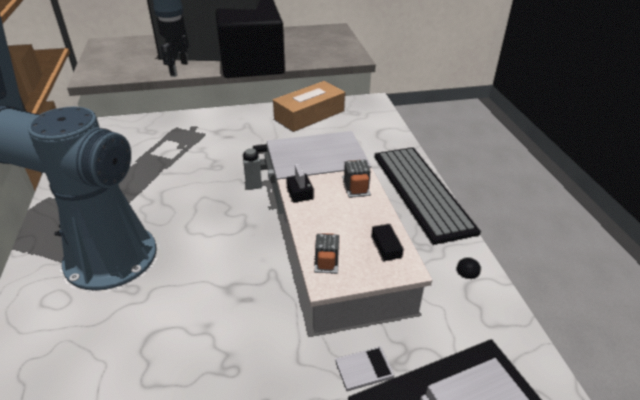

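View pics/top0.png

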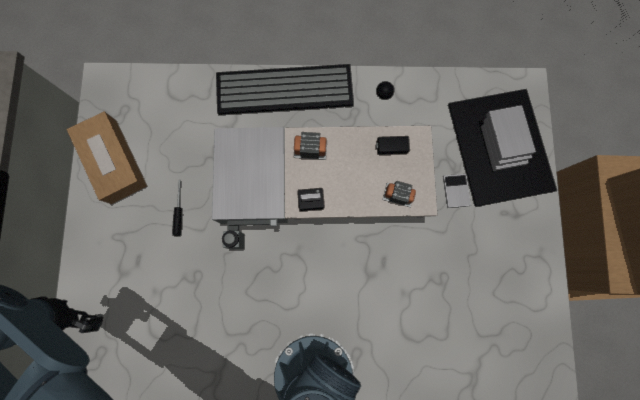

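The top view has the shelf at columns 285-435 and rows 125-217. The lid is at 213-285, the button at about (232,238), the large transformer at (310,145), the small one at (400,192), the dock at (311,199) and the adapter at (393,145). I'll zoom in next.

```bash
cat > h.py <<'E'
import numpy as np,cv2
def ray(c,u,v,z):
    d=np.linalg.inv(c["mtx"])@np.array([u,v,1.]); R=c["R"];o=-R.T@c["t"]; d=R.T@d
    return o+d*(z-o[2])/d[2]
def proj(c,X):
    p=c["mtx"]@(c["R"]@np.asarray(X,float)+c["t"]); return p[:2]/p[2]
E
python3 - <<'E'
import numpy as np,cv2
from h import *
c=dict(np.load("top0.npz")); f=c["frame"][:,:,::-1]
cr=f[118:253,208:443]; cv2.imwrite("pics/topz.png",cv2.resize(cr,None,fx=3.4,fy=3.4,interpolation=cv2.INTER_CUBIC))
hsv=cv2.cvtColor(f,cv2.COLOR_BGR2HSV)
# shelf mask: warm tint
m=((f[:,:,2].astype(int)-f[:,:,0])>12)&(hsv[:,:,2]>150)
m=m.astype(np.uint8); m[:110]=0;m[230:]=0;m[:,:250]=0;m[:,460:]=0
m=cv2.morphologyEx(m,cv2.MORPH_OPEN,np.ones((3,3)))
cs,_=cv2.findContours(m,0,2); k=max(cs,key=cv2.contourArea); r=cv2.minAreaRect(k); b=cv2.boxPoints(r)
print(r)
for p in b: print(p,ray(c,*p,0.12).round(4))
B=cv2.inRange(hsv,(5,120,60),(20,255,255)); B[:120]=0;B[225:]=0;B[:,:285]=0;B[:,435:]=0
n,l,s,ce=cv2.connectedComponentsWithStats(B)
for i in range(1,n):
    if s[i,4]>10: print(s[i],ce[i],ray(c,*ce[i],0.15).round(4))
s_=dict(np.load("side0.npz")); g=s_["frame"][:,:,::-1]
cv2.imwrite("pics/sidez.png",cv2.resize(g[120:335,235:440],None,fx=2.75,fy=2.75,interpolation=cv2.INTER_CUBIC))
E
```

```text
((359.77532958984375, 171.24110412597656), (89.54645538330078, 151.04608154296875), 89.02897644042969)
[283.50436 127.75418] [0.6937 0.0896 0.12  ]
[434.52878 125.19443] [ 0.7057 -0.3425  0.12  ]
[436.0463  214.72803] [ 0.4473 -0.3353  0.12  ]
[285.02188 217.28778] [0.4373 0.0799 0.12  ]
[294 136   7  15  78] [297.1025641  143.15384615] [0.6393 0.0488 0.15  ]
[319 138   7  15  81] [322.14814815 144.82716049] [ 0.6352 -0.0203  0.15  ]
[386 184   9  12  74] [389.77027027 189.64864865] [ 0.5109 -0.204   0.15  ]
[409 190   6  12  45] [411.73333333 195.37777778] [ 0.4956 -0.2631  0.15  ]
```

View pics/topz.png

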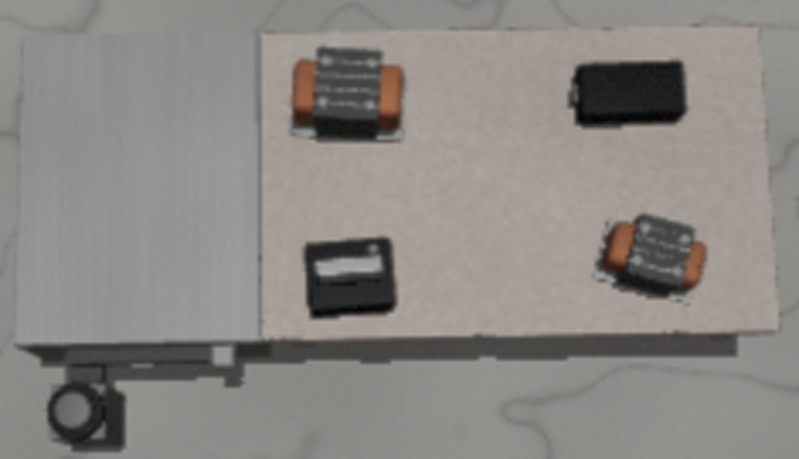

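View pics/sidez.png

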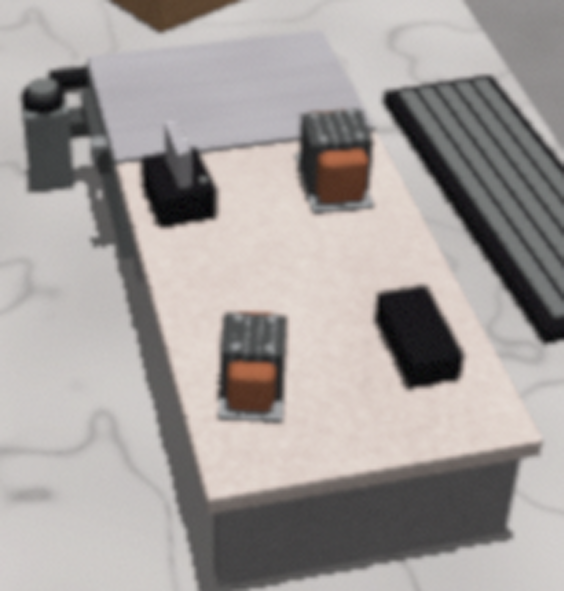

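```bash
python3 - <<'E'
import numpy as np,cv2
from h import *
c=dict(np.load("top0.npz")); s=dict(np.load("side0.npz"))
Z=lambda x,y:((x+.5)/3.4-.5+208,(y+.5)/3.4-.5+118)
S=lambda x,y:((x+.5)/2.75-.5+235,(y+.5)/2.75-.5+120)
def P(n,x,y,z): print(n,ray(c,*Z(x,y),z).round(4))
def Q(n,x,y,z): print(n,'side',ray(s,*S(x,y),z).round(4))
for n,x,y in [('edge far',262,32),('edge near',262,338),('R far',760,28),('R near',778,330),('lid far',22,32),('lid near',17,345)]: P(n,x,y,.12)
for n,x,y in [('edge far',372,137),('edge near',112,163),('R far',541,444),('R near',210,497)]: Q(n,x,y,.12)
# lid corner sides
# large top core corners
for x,y in [(325,60),(375,60),(322,103),(375,104)]: P('L screw',x,y,.184)
for x,y in [(652,222),(689,236),(637,262),(677,270)]: P('S screw',x,y,.176)
for x,y in [(293,135),(402,139)]: P('L base near',x,y,.125)
for x,y in [(598,278),(685,301)]: P('S base near',x,y,.125)
for x,y in [(313,212),(373,206)]: Q('L base',x,y,.12)
for x,y in [(219,416),(283,417)]: Q('S base',x,y,.12)
for x,y in [(307,242),(390,238),(394,310),(312,316)]: P('dock',x,y,.156)
for x,y in [(578,65),(683,62),(685,122),(578,125)]: P('adapter',x,y,.15)
for z in(.11,.13,.15): P('button',74,411,z); Q('button',43,90,z)
E
```

```text
edge far [0.6958 0.0862 0.12  ]
edge near [0.4379 0.0808 0.12  ]
R far [ 0.7035 -0.3328  0.12  ]
R near [ 0.4474 -0.3365  0.12  ]
lid far [0.6938 0.2868 0.12  ]
lid near [0.4308 0.2772 0.12  ]
edge far side [0.6892 0.0772 0.12  ]
edge near side [0.4331 0.0825 0.12  ]
R far side [ 0.7034 -0.3349  0.12  ]
R near side [ 0.4497 -0.3363  0.12  ]
L screw [0.651  0.0311 0.184 ]
L screw [ 0.6514 -0.0083  0.184 ]
L screw [0.6158 0.033  0.184 ]
L screw [ 0.6154 -0.0086  0.184 ]
S screw [ 0.5242 -0.2255  0.176 ]
S screw [ 0.5133 -0.2541  0.176 ]
S screw [ 0.4924 -0.2129  0.176 ]
S screw [ 0.4863 -0.2439  0.176 ]
L base near [0.6056 0.0585 0.125 ]
L base near [ 0.603  -0.0313  0.125 ]
S base near [ 0.4881 -0.1906  0.125 ]
S base near [ 0.4698 -0.2606  0.125 ]
L base side [ 0.6033 -0.0276  0.12  ]
L base side [ 0.6596 -0.0295  0.12  ]
S base side [ 0.4711 -0.2596  0.12  ]
S base side [ 0.519  -0.2702  0.12  ]
dock [0.51   0.0443 0.156 ]
dock [ 0.5137 -0.0213  0.156 ]
dock [ 0.4562 -0.0247  0.156 ]
dock [0.451  0.0394 0.156 ]
adapter [ 0.6598 -0.174   0.15  ]
adapter [ 0.6632 -0.2599  0.15  ]
adapter [ 0.6125 -0.2599  0.15  ]
adapter [ 0.6092 -0.173   0.15  ]
button [0.3791 0.2311 0.11  ]
button side [0.3806 0.2377 0.11  ]
button [0.3776 0.2271 0.13  ]
button side [0.3794 0.2066 0.13  ]
button [0.3762 0.2231 0.15  ]
button side [0.3783 0.1756 0.15  ]
```

Both views agree. The station's edge middle is at about (0.5655, 0.082) with a yaw of +0.024, and the predicted button position (0.379, 0.228) matches the rays at z≈0.115. The large transformer is at about (0.633, 0.013) with yaw ~0.03, and the small one at (0.504, -0.233) with yaw -0.255. I'll start by turning the tool and closing the gripper.

Call:
drive_tool(deltas=[{"slide": [0, 0, 0], "delta_rot": [0, 0, 0.038], "hand": 0}, {"slide": [0, 0, 0], "delta_rot": [0, 0, 0.038], "hand": 0}, {"slide": [0, 0, 0], "delta_rot": [0, 0, 0.038], "hand": 0}, {"slide": [0, 0, 0], "delta_rot": [0, 0, 0.038], "hand": 0}, {"slide": [0, 0, 0], "delta_rot": [0, 0, 0.038], "hand": 0}])

```text
time_s: 0.72
eef_pos: [0.1969, 0.5399, 0.2307]
eef_rot: [-0.0, 0.458, 0.889, -0.001]
wrist_force: [-0.9, -0.0, -0.1]
opening: -0.004
```

Call:
drive_tool(deltas=[{"slide": [0, 0, 0], "delta_rot": [0, 0, 0.038], "hand": 0}, {"slide": [0, 0, 0], "delta_rot": [0, 0, 0.038], "hand": 0}, {"slide": [0, 0, 0], "delta_rot": [0, 0, 0.038], "hand": 0}, {"slide": [0, 0, 0], "delta_rot": [0, 0, 0.038], "hand": 0}, {"slide": [0, 0, 0], "delta_rot": [0, 0, 0.038], "hand": 0}])

```text
time_s: 1.35
eef_pos: [0.1969, 0.5399, 0.2307]
eef_rot: [0.0, 0.699, 0.715, -0.001]
wrist_force: [-0.2, 0.2, -0.4]
opening: -0.0
```

```bash
cat >> h.py <<'E'
from scipy.spatial.transform import Rotation as Ro
O=np.array([.5655,.082,0]);PSI=.024
def st(x,y,z=0):
    return O+np.array([x*np.cos(PSI)-y*np.sin(PSI),x*np.sin(PSI)+y*np.cos(PSI),z])
def tost(p):
    d=np.asarray(p)-O; return np.array([d[0]*np.cos(PSI)+d[1]*np.sin(PSI),-d[0]*np.sin(PSI)+d[1]*np.cos(PSI),d[2]])
def go(target,yaw=None):
    from bench import ctrl
    o=ctrl.get_obs(); w=o["eef_rot"]; R=Ro.from_quat([w[1],w[2],w[3],w[0]]).as_matrix()
    print('t',round(o["time_s"],2),'p',np.round(o["eef_pos"],4),'st',tost(o["eef_pos"]).round(4),'F',np.round(o["wrist_force"],1),'op',round(o["opening"],3),'q6',np.round(o["q"],2))
    y=R[:,1]; a=np.arctan2(y[1],y[0]); print('yaw',round(a,4),'zaxis',R[:,2].round(4))
    print('slide total',(R.T@(np.asarray(target)-o["eef_pos"])/.05).round(3), 'rot', None if yaw is None else round(-(yaw-a)/np.pi,4))
E
python3 -c "
from h import *
t=st(-.190,.150,.17);print(t);go(t,PSI)"
```

```text
[0.37195506 0.22739724 0.17      ]
t 1.35 p [0.1969 0.5399 0.2307] st [-0.3575  0.4666  0.2307] F [-0.2  0.2 -0.4] op -0.0 q6 [1.01 0.18 1.61 0.   1.35 0.99]
yaw 0.0232 zaxis [-6.e-04 -9.e-04 -1.e+00]
slide total [-6.328  3.356  1.218] rot -0.0002
```

Call:
drive_tool(deltas=[{"slide": [-0.633, 0.336, 0], "delta_rot": [0, 0, 0], "hand": 0}, {"slide": [-0.633, 0.336, 0], "delta_rot": [0, 0, 0], "hand": 0}, {"slide": [-0.633, 0.336, 0], "delta_rot": [0, 0, 0], "hand": 0}, {"slide": [-0.633, 0.336, 0], "delta_rot": [0, 0, 0], "hand": 0}, {"slide": [-0.633, 0.336, 0], "delta_rot": [0, 0, 0], "hand": 0}])

```text
time_s: 1.98
eef_pos: [0.2855, 0.3831, 0.231]
eef_rot: [-0.0, 0.697, 0.717, -0.0]
wrist_force: [0.2, 0.4, 0.6]
opening: -0.001
```

Call:
drive_tool(deltas=[{"slide": [-0.633, 0.336, 0.24], "delta_rot": [0, 0, 0], "hand": 0}, {"slide": [-0.633, 0.336, 0.24], "delta_rot": [0, 0, 0], "hand": 0}, {"slide": [-0.633, 0.336, 0.24], "delta_rot": [0, 0, 0], "hand": 0}, {"slide": [-0.633, 0.336, 0.24], "delta_rot": [0, 0, 0], "hand": 0}, {"slide": [-0.633, 0.336, 0.24], "delta_rot": [0, 0, 0], "hand": 0}])

```text
time_s: 2.6
eef_pos: [0.3738, 0.2273, 0.1707]
eef_rot: [-0.0, 0.697, 0.717, -0.0]
wrist_force: [0.5, 0.0, 0.3]
opening: 0.003
```

```bash
python3 - <<'E'
from h import *
from bench import ctrl
go(st(-.19,.15,.115),PSI)
for n in("side","top"):
    c=ctrl.camera(n); f=c["frame"][:,:,::-1]
    u,v=proj(c,st(-.183,.15,.115)).astype(int); print(n,u,v)
    cv2.imwrite(f"pics/{n}1.png",cv2.resize(f[v-60:v+50,u-70:u+70],None,fx=4,fy=4,interpolation=cv2.INTER_CUBIC))
E
```

```text
t 2.6 p [0.3738 0.2273 0.1707] st [-0.1882  0.1498  0.1707] F [0.5 0.  0.3] op 0.003 q6 [ 0.27 -0.07  2.    0.    1.21  0.25]
yaw 0.0272 zaxis [-3.e-04 -0.e+00 -1.e+00]
slide total [ 0.004 -0.037  1.114] rot 0.001
side 249 152
top 230 238
```

View pics/side1.png

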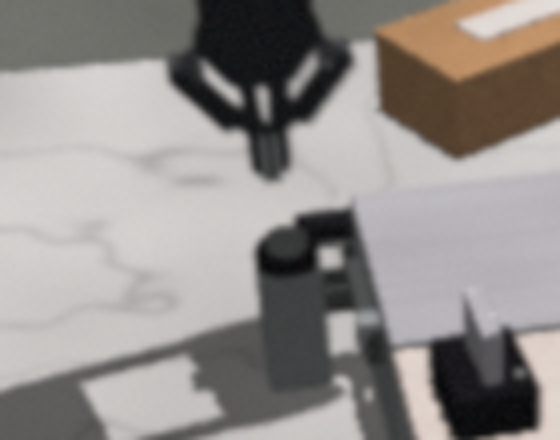

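In the side view, the open knuckles spread about 115 mm across x, which would bring them level with the lid's edge. I'll turn the jaws a quarter turn so the thin side faces the lid.

Call:
drive_tool(deltas=[{"slide": [0, 0, 0], "delta_rot": [0, 0, -0.05], "hand": 0}, {"slide": [0, 0, 0], "delta_rot": [0, 0, -0.05], "hand": 0}, {"slide": [0, 0, 0], "delta_rot": [0, 0, -0.05], "hand": 0}, {"slide": [0, 0, 0], "delta_rot": [0, 0, -0.05], "hand": 0}, {"slide": [0, 0, 0], "delta_rot": [0, 0, -0.05], "hand": 0}])

```text
time_s: 3.32
eef_pos: [0.3731, 0.229, 0.1713]
eef_rot: [-0.0, 0.367, 0.93, 0.0]
wrist_force: [-0.1, 0.2, -0.7]
opening: -0.0
```

Call:
drive_tool(deltas=[{"slide": [0, 0, 0], "delta_rot": [0, 0, -0.05], "hand": 0}, {"slide": [0, 0, 0], "delta_rot": [0, 0, -0.05], "hand": 0}, {"slide": [0, 0, 0], "delta_rot": [0, 0, -0.05], "hand": 0}, {"slide": [0, 0, 0], "delta_rot": [0, 0, -0.05], "hand": 0}, {"slide": [0, 0, 0], "delta_rot": [0, 0, -0.05], "hand": 0}])

```text
time_s: 3.95
eef_pos: [0.3731, 0.229, 0.1713]
eef_rot: [-0.0, -0.016, 1.0, 0.0]
wrist_force: [-0.1, 0.8, 0.4]
opening: -0.004
```

```bash
python3 - <<'E'
from h import *
from bench import ctrl
go(st(-.191,.15,.115),PSI+np.pi/2)
E
```

```text
t 3.95 p [0.3731 0.229  0.1713] st [-0.1888  0.1516  0.1713] F [-0.1  0.8  0.4] op -0.004 q6 [ 0.28 -0.07  2.    0.    1.21 -1.33]
yaw 1.6036 zaxis [-4.e-04  2.e-04 -1.e+00]
slide total [ 0.044 -0.031  1.126] rot 0.0028
```

View pics/top1.png

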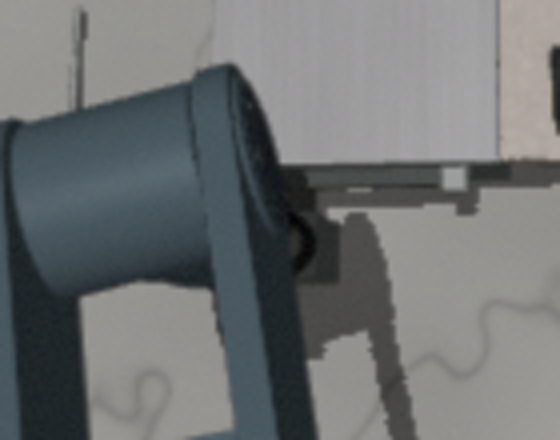

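```bash
python3 - <<'E'
from h import *
from bench import ctrl
for n in("side","top"):
    c=ctrl.camera(n); f=c["frame"][:,:,::-1].copy()
    for th in (0,.6,1.2,1.75):
        y=.2-.198*np.cos(th); z=.116+.198*np.sin(th)
        p=[tuple(proj(c,st(x,y,z)).astype(int)) for x in(-.13,.13)]
        cv2.line(f,p[0],p[1],(0,0,255),1)
    y0,y1,x0,x1=(0,260,120,440) if n=="side" else (90,270,150,390)
    cv2.imwrite(f"pics/{n}2.png",cv2.resize(f[y0:y1,x0:x1],None,fx=2.3,fy=2.3,interpolation=cv2.INTER_CUBIC))
E
```

```text
(no output)
```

View pics/side2.png

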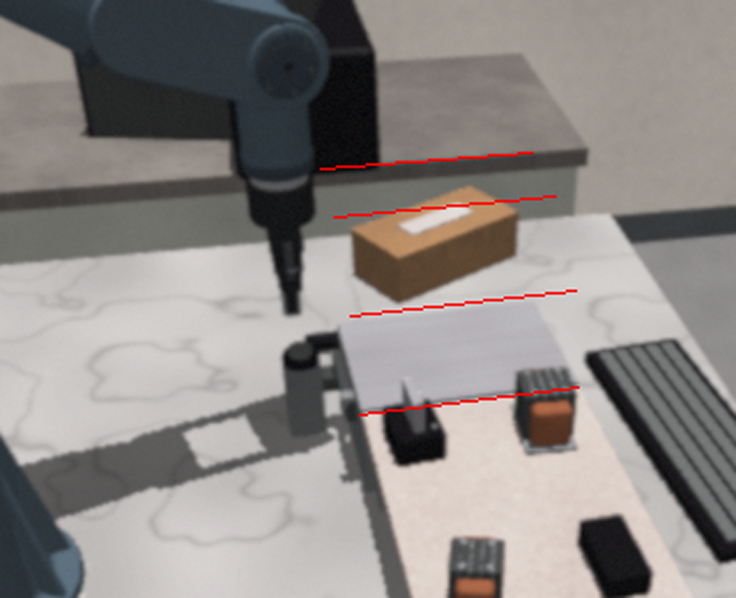

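View pics/top2.png

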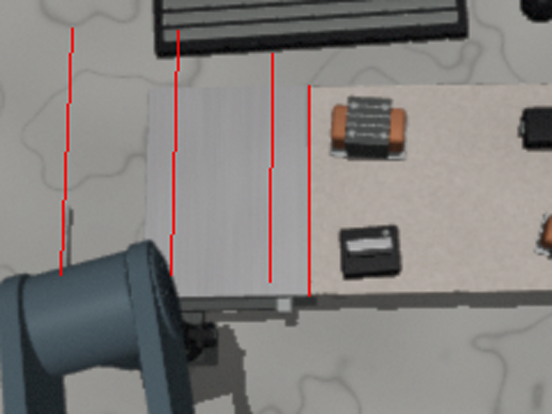

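The lid's sweep (red lines) runs close beside the wrist. I'll tilt the tool so its body leans about 14° back toward the robot before pressing.

Call:
drive_tool(deltas=[{"slide": [0, 0, 0], "delta_rot": [0, -0.027, 0], "hand": 0}, {"slide": [0, 0, 0], "delta_rot": [0, -0.027, 0], "hand": 0}, {"slide": [0, 0, 0], "delta_rot": [0, -0.027, 0], "hand": 0}, {"slide": [0, 0, 0], "delta_rot": [0, 0, 0], "hand": 0}, {"slide": [0, 0, 0], "delta_rot": [0, 0, 0], "hand": 0}])

```text
time_s: 4.68
eef_pos: [0.3739, 0.2287, 0.1717]
eef_rot: [0.127, -0.013, 0.992, 0.002]
wrist_force: [-1.0, -0.2, 0.7]
opening: -0.001
```

```bash
python3 - <<'E'
from h import *
from bench import ctrl
go(st(-.187,.15,.119),PSI+np.pi/2)
E
```

```text
t 4.67 p [0.3739 0.2287 0.1717] st [-0.1881  0.1513  0.1717] F [-1.  -0.2  0.7] op -0.001 q6 [ 0.33 -0.23  2.16 -0.09  0.97 -1.22]
yaw 1.5969 zaxis [ 0.251   0.0072 -0.968 ]
slide total [ 0.244 -0.026  1.026] rot 0.0007
```

Call:
drive_tool(deltas=[{"slide": [0.05, -0.005, 0.2], "delta_rot": [0, 0, 0], "hand": 0}, {"slide": [0.05, -0.005, 0.2], "delta_rot": [0, 0, 0], "hand": 0}, {"slide": [0.05, -0.005, 0.2], "delta_rot": [0, 0, 0], "hand": 0}, {"slide": [0.05, -0.005, 0.2], "delta_rot": [0, 0, 0], "hand": 0}, {"slide": [0.05, -0.005, 0.2], "delta_rot": [0, 0, 0], "hand": 0}])

```text
time_s: 5.3
eef_pos: [0.3741, 0.2271, 0.1191]
eef_rot: [0.127, -0.013, 0.992, 0.002]
wrist_force: [-2.1, 0.0, 5.3]
opening: -0.002
```

```bash
python3 - <<'E'
from h import *
from bench import ctrl
go(st(-.187,.15,.110),PSI+np.pi/2)
c=ctrl.camera("side");f=c["frame"][:,:,::-1]
cv2.imwrite("pics/side3.png",cv2.resize(f[80:200,200:340],None,fx=4,fy=4,interpolation=cv2.INTER_CUBIC))
E
```

```text
t 5.3 p [0.3741 0.2271 0.1191] st [-0.1879  0.1497  0.1191] F [-2.1  0.   5.3] op -0.002 q6 [ 0.33 -0.14  2.21 -0.1   0.84 -1.21]
yaw 1.5978 zaxis [ 0.2513  0.0068 -0.9679]
slide total [0.028 0.007 0.18 ] rot 0.001
```

View pics/side3.png

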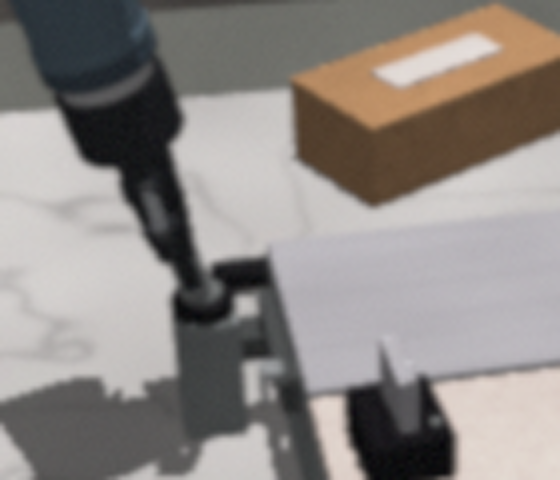

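The fingertips are on the button, which is already carrying 5 N. I'll push a few more millimetres and hold.

Call:
drive_tool(deltas=[{"slide": [0.005, 0, 0.03], "delta_rot": [0, 0, 0], "hand": 0}, {"slide": [0.005, 0, 0.03], "delta_rot": [0, 0, 0], "hand": 0}, {"slide": [0, 0, 0], "delta_rot": [0, 0, 0], "hand": 0}, {"slide": [0, 0, 0], "delta_rot": [0, 0, 0], "hand": 0}, {"slide": [0, 0, 0], "delta_rot": [0, 0, 0], "hand": 0}])

```text
time_s: 5.98
eef_pos: [0.3743, 0.2272, 0.1176]
eef_rot: [0.127, -0.014, 0.992, 0.002]
wrist_force: [-7.7, -2.4, 12.6]
opening: -0.001
```

```bash
python3 - <<'E'
from h import *
from bench import ctrl
go(st(-.187,.15,.110),PSI+np.pi/2)
c=ctrl.camera("side");f=c["frame"][:,:,::-1]
cv2.imwrite("pics/side4.png",f)
E
```

```text
t 5.97 p [0.3743 0.2272 0.1176] st [-0.1877  0.1497  0.1176] F [-7.7 -2.4 12.6] op -0.001 q6 [ 0.33 -0.14  2.21 -0.1   0.83 -1.21]
yaw 1.5983 zaxis [ 0.2516  0.0066 -0.9678]
slide total [0.025 0.005 0.15 ] rot 0.0011
```

View pics/side4.png

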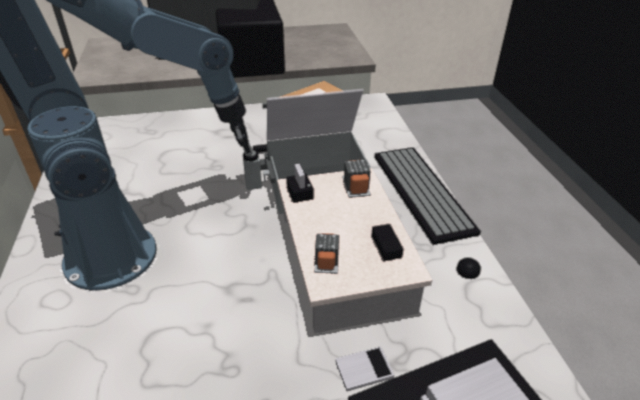

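The lid is up, with its free edge at row ~95. I'll back straight off along the tool and then check.

Call:
drive_tool(deltas=[{"slide": [0, 0, -0.3], "delta_rot": [0, 0, 0], "hand": 0}, {"slide": [0, 0, -0.6], "delta_rot": [0, 0, 0], "hand": 0}, {"slide": [0, 0, -0.6], "delta_rot": [0, 0, 0], "hand": 0}, {"slide": [0, 0, -0.6], "delta_rot": [0, 0, 0], "hand": 0}, {"slide": [0, 0, -0.6], "delta_rot": [0, 0, 0], "hand": 0}])

```text
time_s: 6.65
eef_pos: [0.3401, 0.2262, 0.2485]
eef_rot: [0.127, -0.013, 0.992, 0.002]
wrist_force: [0.6, -0.3, -0.8]
opening: -0.0
```

```bash
python3 - <<'E'
from h import *
from bench import ctrl
go(st(-.187,-.15,.250),PSI)
c=ctrl.camera("side");f=c["frame"][:,:,::-1].copy()
y=.2-.198*np.cos(1.75); z=.116+.198*np.sin(1.75)
p=[tuple(proj(c,st(x,y,z)).astype(int)) for x in(-.13,.13)]; cv2.line(f,p[0],p[1],(0,0,255),1)
cv2.imwrite("pics/side5.png",f)
E
```

```text
t 6.65 p [0.3401 0.2262 0.2485] st [-0.2218  0.1496  0.2485] F [ 0.6 -0.3 -0.8] op -0.0 q6 [ 0.36 -0.41  2.12 -0.09  1.19 -1.21]
yaw 1.598 zaxis [ 0.2523  0.0071 -0.9676]
slide total [-0.664 -5.993  0.141] rot 0.501
```

View pics/side5.png

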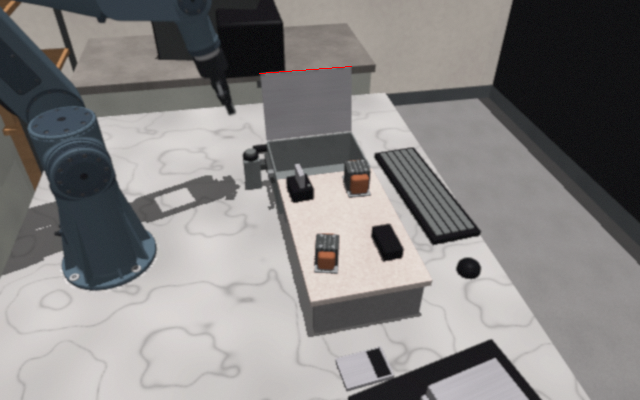

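The lid matches the fully-open prediction, with the red line on its edge. Next I'll untilt while moving to -y, away from the lid.

Call:
drive_tool(deltas=[{"slide": [0, -0.7, -0.1], "delta_rot": [0, 0.027, 0], "hand": 0}, {"slide": [0, -0.7, -0.1], "delta_rot": [0, 0.027, 0], "hand": 0}, {"slide": [0, -0.7, -0.1], "delta_rot": [0, 0.027, 0], "hand": 0}, {"slide": [0, -0.7, 0], "delta_rot": [0, 0, 0], "hand": 0}, {"slide": [0, -0.7, 0], "delta_rot": [0, 0, 0], "hand": 0}])

```text
time_s: 7.32
eef_pos: [0.3428, 0.05, 0.262]
eef_rot: [0.0, -0.014, 1.0, -0.0]
wrist_force: [0.3, -0.1, 1.1]
opening: 0.003
```

Call:
drive_tool(deltas=[{"slide": [0, 0, 0], "delta_rot": [0, 0, 0.05], "hand": 0}, {"slide": [0, 0, 0], "delta_rot": [0, 0, 0.05], "hand": 0}, {"slide": [0, 0, 0], "delta_rot": [0, 0, 0.05], "hand": 0}, {"slide": [0, 0, 0], "delta_rot": [0, 0, 0.05], "hand": 0}, {"slide": [0, 0, 0], "delta_rot": [0, 0, 0.05], "hand": 0}])

```text
time_s: 7.95
eef_pos: [0.3427, 0.0511, 0.2619]
eef_rot: [0.0, 0.373, 0.928, -0.0]
wrist_force: [0.4, 0.3, -0.6]
opening: -0.002
```

Call:
drive_tool(deltas=[{"slide": [0, 0, 0], "delta_rot": [0, 0, 0.05], "hand": 0}, {"slide": [0, 0, 0], "delta_rot": [0, 0, 0.05], "hand": 0}, {"slide": [0, 0, 0], "delta_rot": [0, 0, 0.05], "hand": 0}, {"slide": [0, 0, 0], "delta_rot": [0, 0, 0.05], "hand": 0}, {"slide": [0, 0, 0], "delta_rot": [0, 0, 0.05], "hand": 0}])

```text
time_s: 8.57
eef_pos: [0.3427, 0.0512, 0.2619]
eef_rot: [0.0, 0.699, 0.715, 0.0]
wrist_force: [0.9, -0.6, -1.1]
opening: 0.0
```

```bash
python3 - <<'E'
from h import *
print(tost([.633,.013,0]))
go(st(.065,-.15,.250),PSI)
E
```

```text
[ 0.06582472 -0.07059997  0.        ]
t 8.57 p [0.3427 0.0512 0.2619] st [-0.2235 -0.0255  0.2619] F [ 0.9 -0.6 -1.1] op 0.0 q6 [-0.2  -0.42  2.08 -0.    1.48 -0.22]
yaw 0.022 zaxis [ 2.e-04 -1.e-04 -1.e+00]
slide total [-2.479  5.775  0.239] rot -0.0006
```

Call:
drive_tool(deltas=[{"slide": [-0.4, 0.96, 0], "delta_rot": [0, 0, 0], "hand": 0}, {"slide": [-0.4, 0.96, 0], "delta_rot": [0, 0, 0], "hand": 0}, {"slide": [-0.4, 0.96, 0], "delta_rot": [0, 0, 0], "hand": 0}, {"slide": [-0.4, 0.96, 0], "delta_rot": [0, 0, 0], "hand": 0}, {"slide": [-0.4, 0.96, 0], "delta_rot": [0, 0, 0], "hand": 0}])

```text
time_s: 9.2
eef_pos: [0.5869, -0.043, 0.2615]
eef_rot: [-0.0, 0.697, 0.717, -0.0]
wrist_force: [-0.8, 0.1, 0.6]
opening: 0.001
```

Call:
drive_tool(deltas=[{"slide": [-0.48, 0.97, 0], "delta_rot": [0, 0, 0], "hand": 0}, {"slide": [0, 0, 0.6], "delta_rot": [0, 0, 0], "hand": 0}, {"slide": [0, 0, 0.6], "delta_rot": [0, 0, 0], "hand": 0}, {"slide": [0, 0, 0.4], "delta_rot": [0, 0, 0], "hand": 0}, {"slide": [0, 0, 0.2], "delta_rot": [0, 0, 0], "hand": 0}])

```text
time_s: 9.82
eef_pos: [0.6339, -0.0647, 0.1707]
eef_rot: [-0.001, 0.697, 0.717, -0.0]
wrist_force: [0.3, 0.4, 0.4]
opening: -0.006
```

```bash
python3 - <<'E'
from h import *
from bench import ctrl
go(st(.0655,-.125,.132),PSI)
for n in("side","top"):
    c=ctrl.camera(n); f=c["frame"][:,:,::-1]
    y0,y1,x0,x1=(60,260,230,440) if n=="side" else (90,270,190,450)
    cv2.imwrite(f"pics/{n}6.png",cv2.resize(f[y0:y1,x0:x1],None,fx=3,fy=3,interpolation=cv2.INTER_CUBIC))
E
```

```text
t 9.82 p [ 0.6339 -0.0647  0.1707] st [ 0.0649 -0.1483  0.1707] F [0.3 0.4 0.4] op -0.006 q6 [-0.29  0.37  1.49 -0.    1.28 -0.31]
yaw 0.0272 zaxis [-1.5e-03  4.0e-04 -1.0e+00]
slide total [0.466 0.016 0.774] rot 0.001
```

View pics/side6.png

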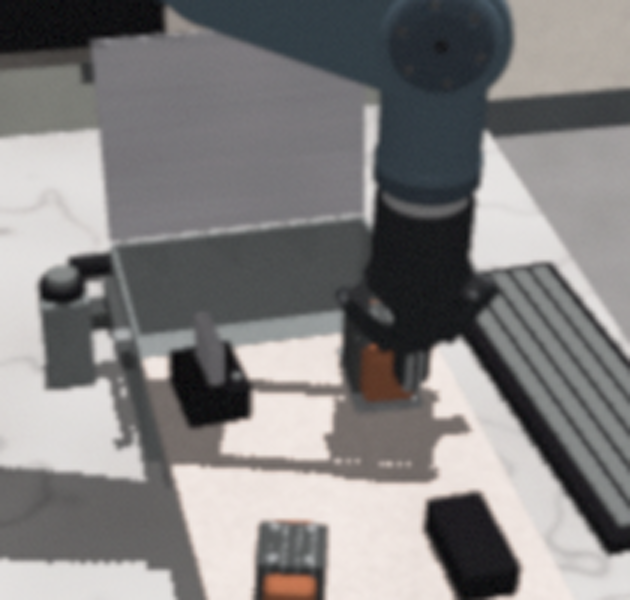

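View pics/top6.png

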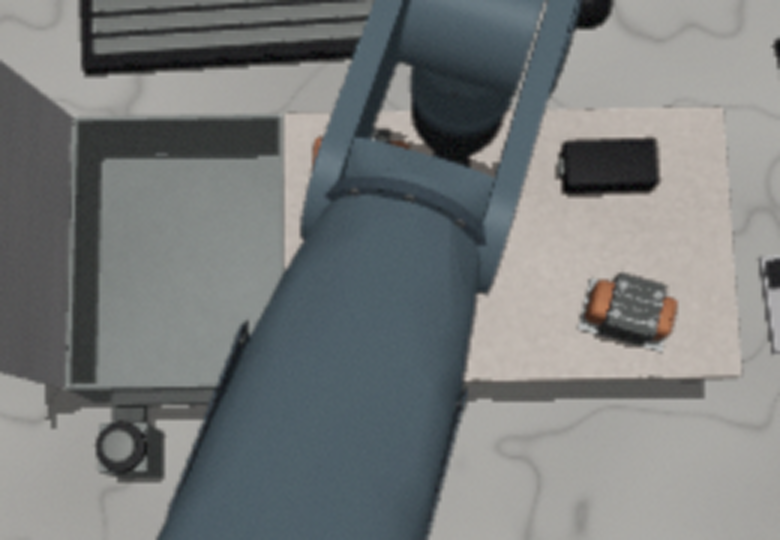

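Seen from the side, the fingers are behind the large transformer and in line with it. I'll lower them and push.

Call:
drive_tool(deltas=[{"slide": [0, 0, 0.4], "delta_rot": [0, 0, 0], "hand": 0}, {"slide": [0, 0, 0.37], "delta_rot": [0, 0, 0], "hand": 0}, {"slide": [0.1, 0, 0], "delta_rot": [0, 0, 0], "hand": 0}, {"slide": [0.15, 0, 0], "delta_rot": [0, 0, 0], "hand": 0}, {"slide": [0.15, 0, 0], "delta_rot": [0, 0, 0], "hand": 0}])

```text
time_s: 10.55
eef_pos: [0.6343, -0.0443, 0.1344]
eef_rot: [0.001, 0.697, 0.717, 0.0]
wrist_force: [0.8, 0.5, 1.4]
opening: 0.001
```

Call:
drive_tool(deltas=[{"slide": [0.15, 0, 0], "delta_rot": [0, 0, 0], "hand": 0}, {"slide": [0.15, 0, 0], "delta_rot": [0, 0, 0], "hand": 0}, {"slide": [0.15, 0, 0], "delta_rot": [0, 0, 0], "hand": 0}, {"slide": [0.15, 0, 0], "delta_rot": [0, 0, 0], "hand": 0}, {"slide": [0.15, 0, 0], "delta_rot": [0, 0, 0], "hand": 0}])

```text
time_s: 11.18
eef_pos: [0.6337, -0.009, 0.1347]
eef_rot: [0.002, 0.698, 0.716, -0.0]
wrist_force: [1.0, -8.0, -0.7]
opening: -0.002
```

```bash
python3 - <<'E'
from h import *
from bench import ctrl
go(st(.0655,-.03,.132),PSI)
for n in("side",):
    c=ctrl.camera(n); f=c["frame"][:,:,::-1]
    y0,y1,x0,x1=(60,260,230,440) if n=="side" else (90,270,190,450)
    cv2.imwrite(f"pics/{n}7.png",cv2.resize(f[y0:y1,x0:x1],None,fx=3,fy=3,interpolation=cv2.INTER_CUBIC))
E
```

```text
t 11.18 p [ 0.6337 -0.009   0.1347] st [ 0.066  -0.0926  0.1347] F [ 1.  -8.  -0.7] op -0.002 q6 [-0.2   0.4   1.53 -0.    1.2  -0.23]
yaw 0.0267 zaxis [ 0.0024 -0.0035 -1.    ]
slide total [ 1.253 -0.008  0.049] rot 0.0009
```

View pics/side7.png

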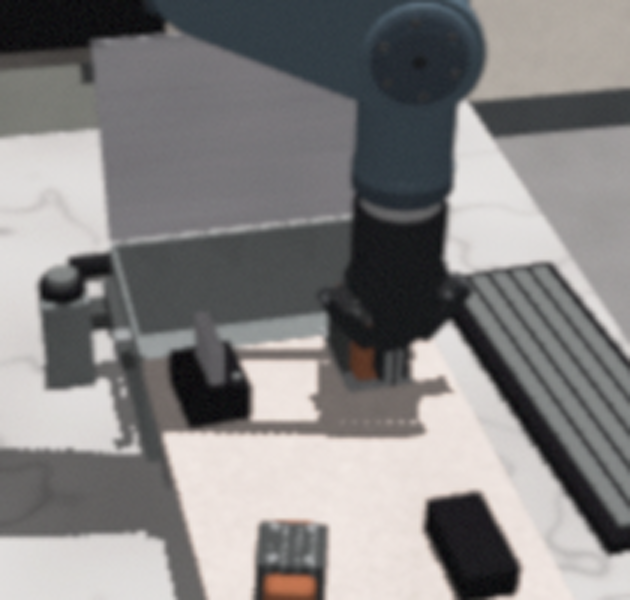

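```bash
python3 - <<'E'
from h import *
from bench import ctrl
c=ctrl.camera("side"); f=c["frame"][:,:,::-1].copy()
def d(p,col):
    u,v=proj(c,p); cv2.circle(f,(int(round(u)),int(round(v))),0,col,-1); print(((u-300)*6).round(),((v-130)*6).round())
d(st(.066,-.0926,.1347),(0,255,0))
# predicted block corners centre y=-.0926+.011+.046
for x in(-.029,.029):
    d(st(.066+x,-.0816,.12),(0,0,255)); d(st(.066+x,-.0816+.02,.184),(255,0,0))
cv2.imwrite("pics/side8.png",cv2.resize(f[130:205,300:400],None,fx=6,fy=6,interpolation=cv2.INTER_NEAREST))
E
```

```text
352.0 338.0
277.0 359.0
271.0 209.0
408.0 342.0
403.0 192.0
```

View pics/side8.png

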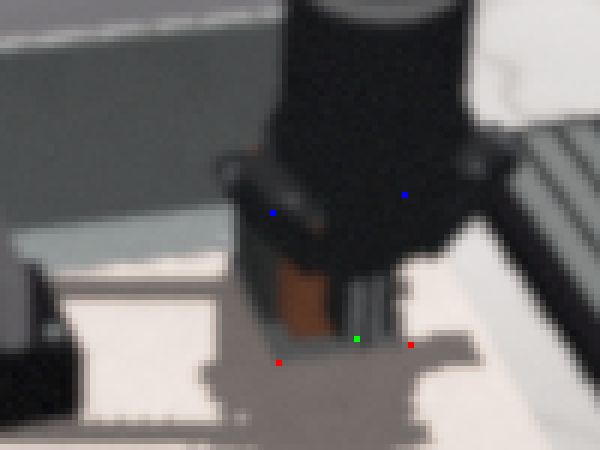

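The base corner is at (272,360) against a prediction of (277,359), so the block is sliding straight. I'll keep pushing over the edge.

Call:
drive_tool(deltas=[{"slide": [0.13, 0, 0], "delta_rot": [0, 0, 0], "hand": 0}, {"slide": [0.13, 0, 0], "delta_rot": [0, 0, 0], "hand": 0}, {"slide": [0.13, 0, 0], "delta_rot": [0, 0, 0], "hand": 0}, {"slide": [0.13, 0, 0], "delta_rot": [0, 0, 0], "hand": 0}, {"slide": [0.13, 0, 0], "delta_rot": [0, 0, 0], "hand": 0}])

```text
time_s: 11.9
eef_pos: [0.6331, 0.0232, 0.1352]
eef_rot: [0.002, 0.698, 0.717, -0.0]
wrist_force: [0.3, -9.2, 3.2]
opening: 0.0
```

Call:
drive_tool(deltas=[{"slide": [0.13, 0, 0], "delta_rot": [0, 0, 0], "hand": 0}, {"slide": [0.13, 0, 0], "delta_rot": [0, 0, 0], "hand": 0}, {"slide": [0.13, 0, 0], "delta_rot": [0, 0, 0], "hand": 0}, {"slide": [0, 0, 0], "delta_rot": [0, 0, 0], "hand": 0}, {"slide": [0, 0, 0], "delta_rot": [0, 0, 0], "hand": 0}])

```text
time_s: 12.52
eef_pos: [0.6313, 0.0451, 0.1338]
eef_rot: [-0.0, 0.697, 0.717, 0.0]
wrist_force: [0.1, 0.2, -0.3]
opening: -0.0
```

```bash
cat > snap.py <<'E'
import sys
from h import *
from bench import ctrl
go(st(.0655,-.03,.132),PSI)
k=sys.argv[1]
for n in sys.argv[2:]:
    c=ctrl.camera(n); f=c["frame"][:,:,::-1]; np.savez(f"{n}{k}.npz",**c)
    y0,y1,x0,x1=(60,260,230,440) if n=="side" else (90,270,190,450)
    cv2.imwrite(f"pics/{n}{k}.png",cv2.resize(f[y0:y1,x0:x1],None,fx=3,fy=3,interpolation=cv2.INTER_CUBIC))
E
python3 snap.py 9 side
```

```text
t 12.53 p [0.6313 0.0451 0.1338] st [ 0.0649 -0.0384  0.1338] F [ 0.1  0.2 -0.3] op -0.0 q6 [-0.12  0.4   1.53  0.    1.21 -0.14]
yaw 0.0275 zaxis [ 1.e-04  5.e-04 -1.e+00]
slide total [0.168 0.012 0.036] rot 0.0011
```

View pics/side9.png

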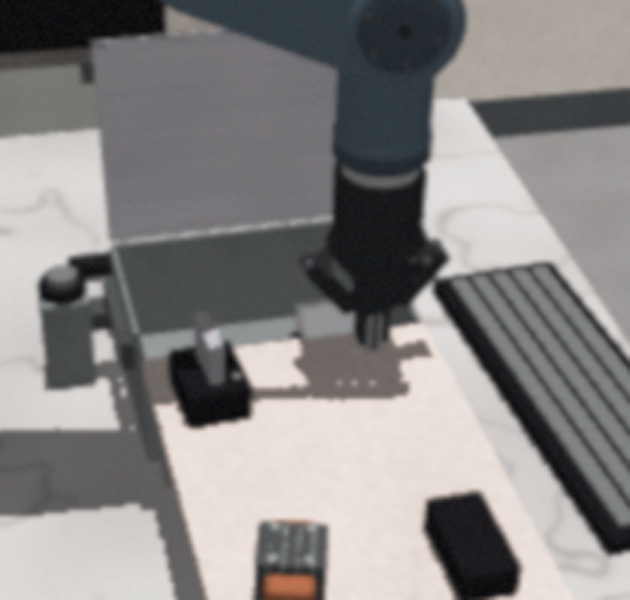

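The large transformer has tipped in, and its pale base plate shows at (325,320). I'll raise the tool and look from above.

Call:
drive_tool(deltas=[{"slide": [-0.6, 0, 0], "delta_rot": [0, 0, 0], "hand": 0}, {"slide": [-0.4, 0, -0.8], "delta_rot": [0, 0, 0], "hand": 0}, {"slide": [-0.6, 0, -0.8], "delta_rot": [0, 0, 0], "hand": 0}, {"slide": [-1, 0, -0.6], "delta_rot": [0, 0, 0], "hand": 0}, {"slide": [-1, 0, 0], "delta_rot": [0, 0, 0], "hand": 0.9}])

```text
time_s: 13.2
eef_pos: [0.6379, -0.1366, 0.2473]
eef_rot: [0.003, 0.697, 0.717, 0.001]
wrist_force: [0.7, -0.5, -0.6]
opening: 0.198
```

Call:
drive_tool(deltas=[{"slide": [-0.6, -0.6, 0], "delta_rot": [0, 0, 0], "hand": 0.9}, {"slide": [-0.6, -0.6, 0], "delta_rot": [0, 0, 0.018], "hand": 0.9}, {"slide": [-0.6, -0.6, 0], "delta_rot": [0, 0, 0.024], "hand": 0.9}, {"slide": [-0.4, -0.4, 0], "delta_rot": [0, 0, 0.024], "hand": 0.9}, {"slide": [0, 0, 0], "delta_rot": [0, 0, 0.024], "hand": 0.9}])

```text
time_s: 13.82
eef_pos: [0.5236, -0.2449, 0.2433]
eef_rot: [-0.001, 0.793, 0.609, -0.0]
wrist_force: [0.1, -0.1, -0.8]
opening: 0.898
```

```bash
python3 snap.py 10 side top; python3 -c "
from h import *
go([.504,-.233,.135],-.255)"
```

```text
t 13.82 p [ 0.5236 -0.2449  0.2433] st [-0.0497 -0.3258  0.2433] F [ 0.1 -0.1 -0.8] op 0.898 q6 [-0.64  0.18  1.59 -0.    1.38 -0.38]
yaw -0.2606 zaxis [-9.e-04  6.e-04 -1.e+00]
slide total [6.324 0.553 2.227] rot -0.0906
t 13.93 p [ 0.5247 -0.2439  0.2433] st [-0.0486 -0.3249  0.2433] F [-0.1  0.6 -0.3] op 0.901 q6 [-0.64  0.18  1.58  0.    1.38 -0.38]
yaw -0.257 zaxis [-4.e-04  7.e-04 -1.e+00]
slide total [ 0.105 -0.454  2.167] rot -0.0006
```

View pics/top10.png

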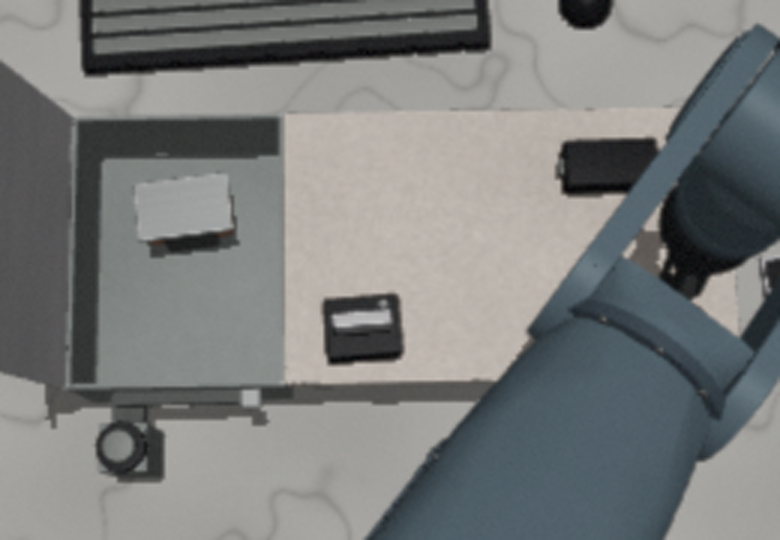

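View pics/side10.png

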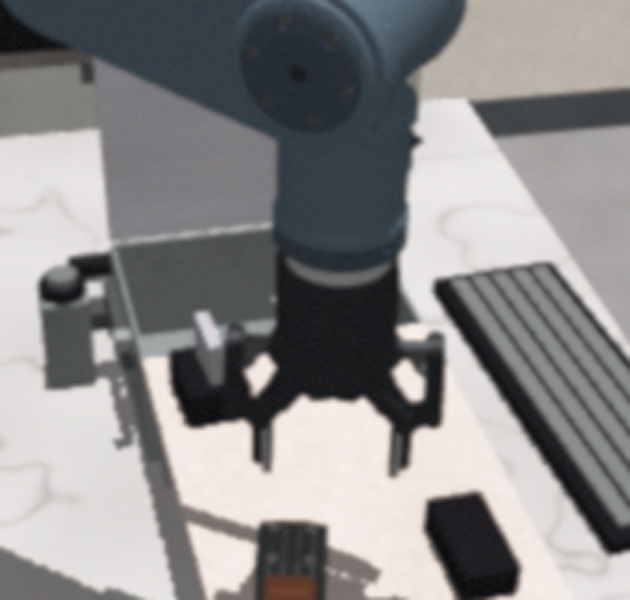

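```bash
python3 - <<'E'
from h import *
c=dict(np.load("top10.npz"))
for u,v in [(135,187),(228,173),(233,227),(140,242)]: print(tost(ray(c,190+u/3,90+v/3,.069)).round(3))
E
```

```text
[0.072 0.151 0.069]
[0.085 0.06  0.069]
[0.031 0.055 0.069]
[0.017 0.145 0.069]
```

```bash
python3 - <<'E'
from h import *
c=dict(np.load("side10.npz"))
print('tip mid ray',ray(c,340,215.7,.25).round(4),'TCP .5247 -.2439 (moving .5236)')
print(proj(c,[.5245,-.244,.252]))
for X in ([.5245,-.244,.252],[.5245,-.244,.243]): print((proj(c,X)-[230,60])*3)
E
```

```text
tip mid ray [ 0.5265 -0.2431  0.25  ] TCP .5247 -.2439 (moving .5236)
[339.17084504 215.33734551]
[327.51253512 466.01203654]
[327.10820145 476.32797932]
```

The measured fingertip midpoint agrees with the TCP to 2 mm. I'll go down over the small transformer.

Call:
drive_tool(deltas=[{"slide": [0.1, -0.454, 0], "delta_rot": [0, 0, 0], "hand": 0.9}, {"slide": [0, 0, 0.5], "delta_rot": [0, 0, 0], "hand": 0.9}, {"slide": [0, 0, 0.3], "delta_rot": [0, 0, 0], "hand": 0.9}, {"slide": [0, 0, 0.1], "delta_rot": [0, 0, 0], "hand": 0.9}, {"slide": [0, 0, 0], "delta_rot": [0, 0, 0], "hand": 0.9}])

```text
time_s: 14.55
eef_pos: [0.5046, -0.2332, 0.1984]
eef_rot: [-0.0, 0.791, 0.611, -0.0]
wrist_force: [-0.0, -0.5, 0.1]
opening: 0.904
```

```bash
python3 - <<'E'
from h import *
from bench import ctrl
go([.504,-.233,.134],-.255)
c=ctrl.camera("side"); f=c["frame"][:,:,::-1]
cv2.imwrite("pics/side11.png",cv2.resize(f[160:290,260:410],None,fx=4,fy=4,interpolation=cv2.INTER_CUBIC))
E
```

```text
t 14.55 p [ 0.5046 -0.2332  0.1984] st [-0.0684 -0.3136  0.1984] F [-0.  -0.5  0.1] op 0.904 q6 [-0.65  0.17  1.69  0.    1.28 -0.39]
yaw -0.2549 zaxis [-5.e-04  4.e-04 -1.e+00]
slide total [ 0.    -0.012  1.288] rot 0.0
```

View pics/side11.png

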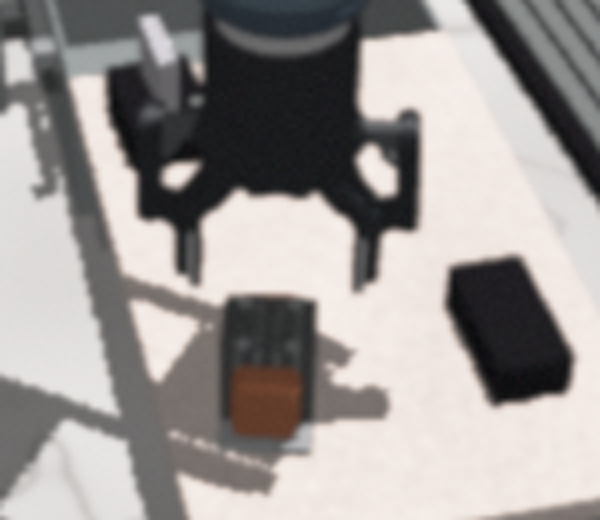

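The fingers straddle the core evenly, so I'll descend.

Call:
drive_tool(deltas=[{"slide": [0, 0, 0.4], "delta_rot": [0, 0, 0], "hand": 0.9}, {"slide": [0, 0, 0.4], "delta_rot": [0, 0, 0], "hand": 0.9}, {"slide": [0, 0, 0.3], "delta_rot": [0, 0, 0], "hand": 0.9}, {"slide": [0, 0, 0.17], "delta_rot": [0, 0, 0], "hand": 0.9}, {"slide": [0, 0, 0], "delta_rot": [0, 0, 0], "hand": 0.9}])

```text
time_s: 15.22
eef_pos: [0.5043, -0.2332, 0.1348]
eef_rot: [-0.0, 0.791, 0.611, -0.0]
wrist_force: [-0.6, 0.7, -0.3]
opening: 0.9
```

Call:
drive_tool(deltas=[{"slide": [0, 0, 0], "delta_rot": [0, 0, 0], "hand": 0.4}, {"slide": [0, 0, 0], "delta_rot": [0, 0, 0], "hand": 0.4}, {"slide": [0, 0, 0], "delta_rot": [0, 0, 0], "hand": 0.4}, {"slide": [0, 0, 0], "delta_rot": [0, 0, 0], "hand": 0.4}, {"slide": [0, 0, 0], "delta_rot": [0, 0, 0], "hand": 0.4}])

```text
time_s: 15.85
eef_pos: [0.5042, -0.2334, 0.136]
eef_rot: [0.0, 0.791, 0.611, -0.0]
wrist_force: [-4.3, 1.0, 6.1]
opening: 0.584
```

```bash
python3 - <<'E'
from h import *
from bench import ctrl
go(st(-.003,-.16,.134),PSI)
c=ctrl.camera("side"); f=c["frame"][:,:,::-1]
cv2.imwrite("pics/side12.png",cv2.resize(f[160:290,260:410],None,fx=4,fy=4,interpolation=cv2.INTER_CUBIC))
E
```

```text
t 15.85 p [ 0.5042 -0.2334  0.136 ] st [-0.0689 -0.3139  0.136 ] F [-4.3  1.   6.1] op 0.584 q6 [-0.65  0.24  1.74 -0.    1.16 -0.39]
yaw -0.2554 zaxis [-5.e-04 -4.e-04 -1.e+00]
slide total [3.322 0.418 0.039] rot -0.0889
```

View pics/side12.png

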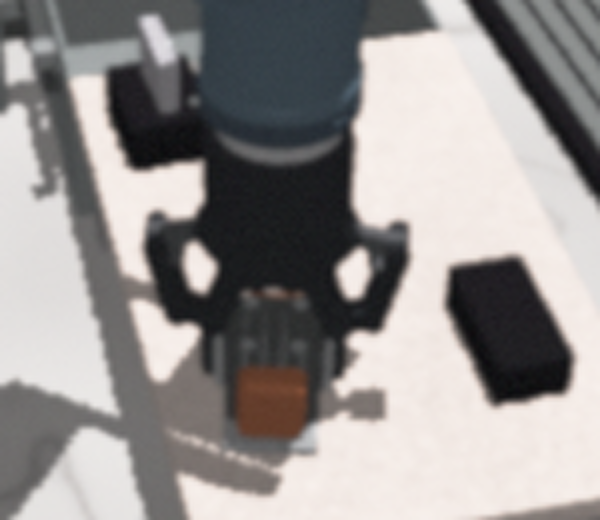

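```bash
python3 - <<'E'
from h import *
from scipy.optimize import fsolve
from bench import ctrl
c=ctrl.camera("side")
ty=np.array([np.cos(.2554),-np.sin(.2554),0]);P=np.array([.5042,-.2334,0])
for n,u,v in [('L out',146,235),('L low',165,318),('R out',408,235),('R low',385,325),('L finger',204,365),('R finger',347,365)]:
    px=np.array([260+(u+.5)/4-.5,160+(v+.5)/4-.5])
    s=fsolve(lambda a:proj(c,P+ty*a[0]+[0,0,a[1]])-px,[0,.2]); print(n,s.round(4))
t=dict(np.load("top0.npz"))
Z=lambda x,y:((x+.5)/3.4-.5+208,(y+.5)/3.4-.5+118)
for x,y in [(316,263),(382,260),(382,272),(316,276)]: print('drive top',tost(ray(t,*Z(x,y),.194)).round(4))
E
```

```text
L out [-0.0643  0.235 ]
L low [-0.0557  0.1783]
R out [0.0675 0.2421]
R low [0.0591 0.1799]
L finger [-0.0355  0.1453]
R finger [0.0405 0.1499]
drive top [-0.0801 -0.0445  0.194 ]
drive top [-0.0786 -0.0948  0.194 ]
drive top [-0.0879 -0.0947  0.194 ]
drive top [-0.0902 -0.0444  0.194 ]
```

The grip is firm at 49.6 mm, which matches the core. The knuckles reach ±65 mm at z≥0.18, so following x_st≈0 past the dock drive leaves over 10 mm of clearance. I'll drag it and straighten it at the same time.

Call:
drive_tool(deltas=[{"slide": [0.334, 0.048, 0], "delta_rot": [0, 0, -0.0089], "hand": 0.4}, {"slide": [0.332, 0.057, 0], "delta_rot": [0, 0, -0.0089], "hand": 0.4}, {"slide": [0.331, 0.066, 0], "delta_rot": [0, 0, -0.0089], "hand": 0.4}, {"slide": [0.328, 0.076, 0], "delta_rot": [0, 0, -0.0089], "hand": 0.4}, {"slide": [0.326, 0.086, 0], "delta_rot": [0, 0, -0.0089], "hand": 0.4}])

```text
time_s: 16.58
eef_pos: [0.5378, -0.1569, 0.1361]
eef_rot: [0.002, 0.747, 0.665, -0.001]
wrist_force: [-1.0, -5.2, 1.6]
opening: 0.585
```

```bash
python3 - <<'E'
from h import *
from bench import ctrl
go(st(0,-.16,.136),PSI)
c=ctrl.camera("side"); f=c["frame"][:,:,::-1]
cv2.imwrite("pics/side13.png",cv2.resize(f[140:290,260:410],None,fx=4,fy=4,interpolation=cv2.INTER_CUBIC))
E
```

```text
t 16.57 p [ 0.5378 -0.1569  0.1361] st [-0.0334 -0.2381  0.1361] F [-1.  -5.2  1.6] op 0.585 q6 [-0.49  0.25  1.73 -0.    1.16 -0.38]
yaw -0.1149 zaxis [ 0.0014 -0.0031 -1.    ]
slide total [ 1.64   0.445 -0.002] rot -0.0442
```

View pics/side13.png

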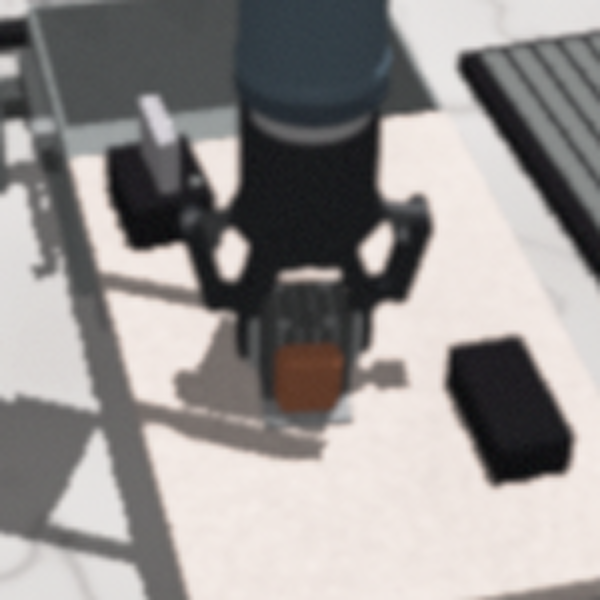

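It slides well. I'll continue to y_st = -0.16 with the yaw aligned.

Call:
drive_tool(deltas=[{"slide": [0.328, 0.089, 0], "delta_rot": [0, 0, -0.0089], "hand": 0.4}, {"slide": [0.325, 0.096, 0], "delta_rot": [0, 0, -0.0089], "hand": 0.4}, {"slide": [0.322, 0.105, 0], "delta_rot": [0, 0, -0.0089], "hand": 0.4}, {"slide": [0.318, 0.115, 0], "delta_rot": [0, 0, -0.0089], "hand": 0.4}, {"slide": [0.314, 0.124, 0], "delta_rot": [0, 0, -0.0089], "hand": 0.4}])

```text
time_s: 17.25
eef_pos: [0.569, -0.0783, 0.1361]
eef_rot: [0.001, 0.698, 0.716, -0.001]
wrist_force: [-1.5, -6.2, 1.8]
opening: 0.579
```

```bash
python3 - <<'E'
from h import *
from bench import ctrl
go(st(0,-.02,.136),PSI)
E
```

```text
t 17.25 p [ 0.569  -0.0783  0.1361] st [-0.0004 -0.1604  0.1361] F [-1.5 -6.2  1.8] op 0.579 q6 [-0.34  0.28  1.69 -0.    1.17 -0.37]
yaw 0.0244 zaxis [ 0.0012 -0.0028 -1.    ]
slide total [ 2.808  0.008 -0.006] rot 0.0001
```

Call:
drive_tool(deltas=[{"slide": [0.28, 0, 0], "delta_rot": [0, 0, 0], "hand": 0.4}, {"slide": [0.28, 0, 0], "delta_rot": [0, 0, 0], "hand": 0.4}, {"slide": [0.28, 0, 0], "delta_rot": [0, 0, 0], "hand": 0.4}, {"slide": [0.28, 0, 0], "delta_rot": [0, 0, 0], "hand": 0.4}, {"slide": [0.28, 0, 0], "delta_rot": [0, 0, 0], "hand": 0.4}])

```text
time_s: 17.88
eef_pos: [0.5677, -0.0082, 0.1361]
eef_rot: [0.002, 0.699, 0.715, -0.0]
wrist_force: [0.4, -6.8, 1.6]
opening: 0.582
```

```bash
python3 - <<'E'
from h import *
from bench import ctrl
go(st(0,-.02,.136),PSI)
c=ctrl.camera("side"); f=c["frame"][:,:,::-1]
cv2.imwrite("pics/side14.png",cv2.resize(f[110:260,260:410],None,fx=4,fy=4,interpolation=cv2.INTER_CUBIC))
E
```

```text
t 17.88 p [ 0.5677 -0.0082  0.1361] st [ 0.     -0.0903  0.1361] F [ 0.4 -6.8  1.6] op 0.582 q6 [-0.22  0.27  1.71 -0.    1.16 -0.24]
yaw 0.0231 zaxis [ 0.0025 -0.0025 -1.    ]
slide total [ 1.405e+00 -1.000e-03 -1.000e-03] rot -0.0003
```

View pics/side14.png

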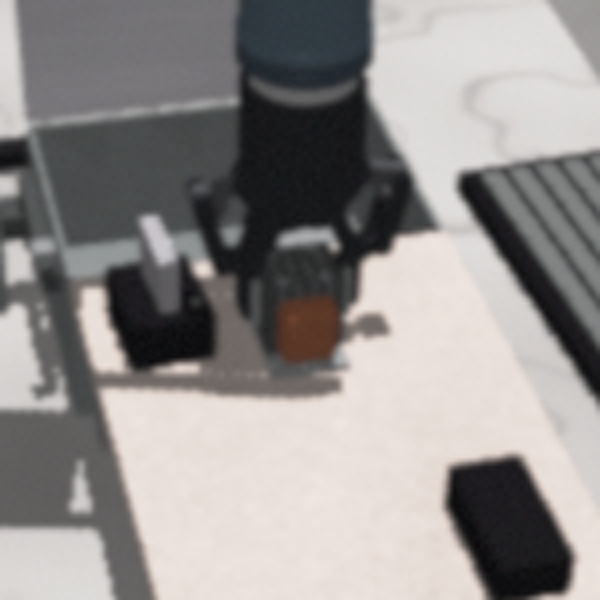

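Call:
drive_tool(deltas=[{"slide": [0.28, 0, 0], "delta_rot": [0, 0, 0], "hand": 0.4}, {"slide": [0.28, 0, 0], "delta_rot": [0, 0, 0], "hand": 0.4}, {"slide": [0.28, 0, 0], "delta_rot": [0, 0, 0], "hand": 0.4}, {"slide": [0.28, 0, 0], "delta_rot": [0, 0, 0], "hand": 0.4}, {"slide": [0.2, 0, 0], "delta_rot": [0, 0, 0], "hand": 0.4}])

```text
time_s: 18.55
eef_pos: [0.5661, 0.0578, 0.1361]
eef_rot: [0.002, 0.699, 0.715, -0.0]
wrist_force: [0.3, -6.1, 4.1]
opening: 0.579
```

Call:
drive_tool(deltas=[{"slide": [0, 0, 0], "delta_rot": [0, 0, 0], "hand": 0.4}, {"slide": [0, 0, 0], "delta_rot": [0, 0, 0], "hand": 0.68}, {"slide": [0, 0, 0], "delta_rot": [0, 0, 0], "hand": 0.68}, {"slide": [0, 0, -0.2], "delta_rot": [0, 0, 0], "hand": 0.68}, {"slide": [0, 0, -0.4], "delta_rot": [0, 0, 0], "hand": 0.68}])

```text
time_s: 19.18
eef_pos: [0.5644, 0.059, 0.1649]
eef_rot: [-0.001, 0.699, 0.715, -0.001]
wrist_force: [-1.2, -0.2, 0.8]
opening: 0.677
```

```bash
python3 - <<'E'
from h import *
from bench import ctrl
go(st(0,-.09,.2),PSI)
c=ctrl.camera("side"); f=c["frame"][:,:,::-1]; np.savez("side15.npz",**c)
cv2.imwrite("pics/side15.png",cv2.resize(f[90:240,260:410],None,fx=4,fy=4,interpolation=cv2.INTER_CUBIC))
E
```

```text
t 19.18 p [0.5644 0.059  0.1649] st [-0.0017 -0.0229  0.1649] F [-1.2 -0.2  0.8] op 0.677 q6 [-0.1   0.23  1.69  0.    1.22 -0.13]
yaw 0.0238 zaxis [-2.3e-03  4.0e-04 -1.0e+00]
slide total [-1.341  0.033 -0.703] rot -0.0001
```

View pics/side15.png

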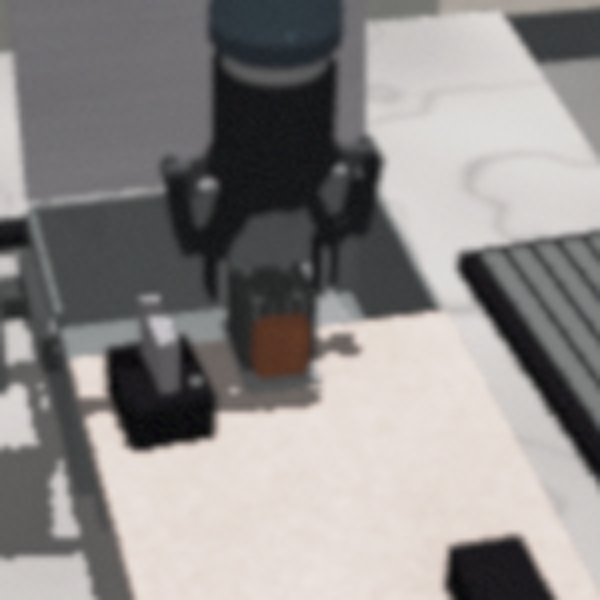

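The small transformer is straight, unlifted and near the edge, with its base's rear at row ~380. I'll go up, back and down behind it with the jaws shut.

Call:
drive_tool(deltas=[{"slide": [0, 0, -0.6], "delta_rot": [0, 0, 0], "hand": 0.68}, {"slide": [0, 0, -0.7], "delta_rot": [0, 0, 0], "hand": 0.68}, {"slide": [-0.7, 0, 0], "delta_rot": [0, 0, 0], "hand": 0}, {"slide": [-0.7, 0.04, 0], "delta_rot": [0, 0, 0], "hand": 0}, {"slide": [0, 0, 0], "delta_rot": [0, 0, 0], "hand": 0}])

```text
time_s: 19.85
eef_pos: [0.5691, -0.013, 0.2304]
eef_rot: [0.0, 0.7, 0.715, 0.0]
wrist_force: [0.3, 0.1, 0.1]
opening: 0.043
```

```bash
python3 - <<'E'
from h import *
from bench import ctrl
go(st(0,-.092,.134),PSI)
E
```

```text
t 19.85 p [ 0.5691 -0.013   0.2304] st [ 0.0013 -0.095   0.2304] F [0.3 0.1 0.1] op 0.043 q6 [-0.23  0.17  1.62 -0.    1.35 -0.25]
yaw 0.0211 zaxis [ 7.e-04 -5.e-04 -1.e+00]
slide total [ 0.061 -0.028  1.929] rot -0.0009
```

Call:
drive_tool(deltas=[{"slide": [0, -0.02, 0.5], "delta_rot": [0, 0, 0], "hand": 0}, {"slide": [0, 0, 0.5], "delta_rot": [0, 0, 0], "hand": 0}, {"slide": [0, 0, 0.5], "delta_rot": [0, 0, 0], "hand": 0}, {"slide": [0, 0, 0.4], "delta_rot": [0, 0, 0], "hand": 0}, {"slide": [0, 0, 0], "delta_rot": [0, 0, 0], "hand": 0}])

```text
time_s: 20.48
eef_pos: [0.5664, -0.0099, 0.1334]
eef_rot: [-0.002, 0.698, 0.716, -0.001]
wrist_force: [-0.0, 0.8, 0.3]
opening: 0.001
```

```bash
python3 snap.py 16 side
```

```text
t 20.48 p [ 0.5664 -0.0099  0.1334] st [-0.0013 -0.0919  0.1334] F [-0.   0.8  0.3] op 0.001 q6 [-0.23  0.27  1.71  0.    1.17 -0.25]
yaw 0.0245 zaxis [-0.0037  0.0012 -1.    ]
slide total [1.236 1.337 0.026] rot 0.0002
```

View pics/side16.png

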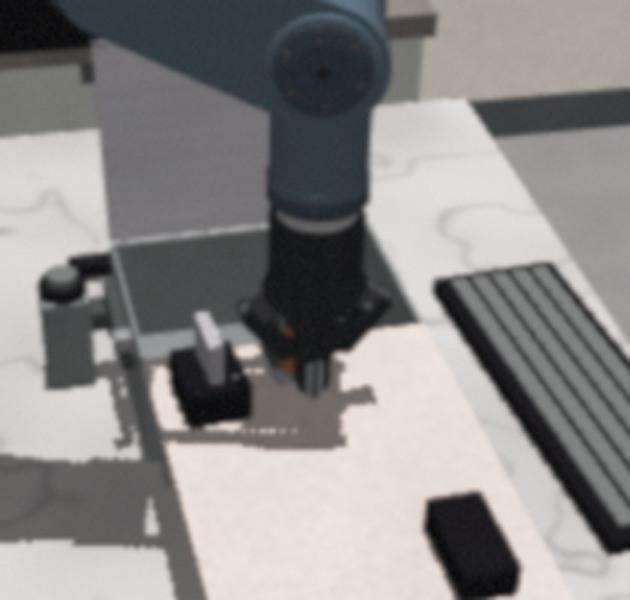

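Call:
drive_tool(deltas=[{"slide": [0.13, 0, 0], "delta_rot": [0, 0, 0], "hand": 0}, {"slide": [0.13, 0, 0], "delta_rot": [0, 0, 0], "hand": 0}, {"slide": [0.13, 0, 0], "delta_rot": [0, 0, 0], "hand": 0}, {"slide": [0.13, 0, 0], "delta_rot": [0, 0, 0], "hand": 0}, {"slide": [0.13, 0, 0], "delta_rot": [0, 0, 0], "hand": 0}])

```text
time_s: 21.15
eef_pos: [0.5675, 0.0206, 0.1357]
eef_rot: [0.001, 0.699, 0.716, -0.0]
wrist_force: [-0.1, -7.2, 2.2]
opening: 0.002
```

Call:
drive_tool(deltas=[{"slide": [0.13, 0, 0], "delta_rot": [0, 0, 0], "hand": 0}, {"slide": [0.13, 0, 0], "delta_rot": [0, 0, 0], "hand": 0}, {"slide": [0.13, 0, 0], "delta_rot": [0, 0, 0], "hand": 0}, {"slide": [0.1, 0, 0], "delta_rot": [0, 0, 0], "hand": 0}, {"slide": [0, 0, 0], "delta_rot": [0, 0, 0], "hand": 0}])

```text
time_s: 21.78
eef_pos: [0.5672, 0.0463, 0.1362]
eef_rot: [0.001, 0.698, 0.716, 0.001]
wrist_force: [-0.4, -0.5, 1.0]
opening: 0.001
```

```bash
python3 snap.py 17 side
```

```text
t 21.77 p [0.5672 0.0463 0.1362] st [ 0.0009 -0.0357  0.1362] F [-0.4 -0.5  1. ] op 0.001 q6 [-0.13  0.27  1.71  0.    1.17 -0.15]
yaw 0.0242 zaxis [ 2.1e-03 -2.0e-04 -1.0e+00]
slide total [0.114 1.292 0.086] rot 0.0001
```

View pics/side17.png

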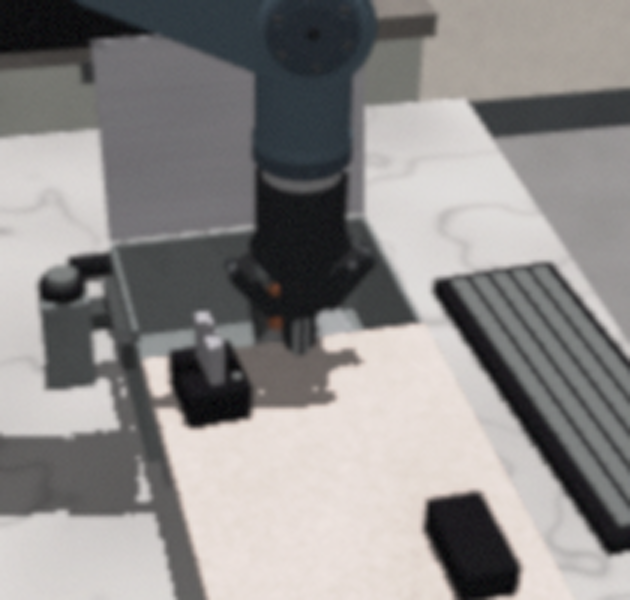

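Some orange still shows at (275,320), so it may be in mid-tip. I'll push a little further and look again.

Call:
drive_tool(deltas=[{"slide": [0.1, 0, 0], "delta_rot": [0, 0, 0], "hand": 0}, {"slide": [0.1, 0, 0], "delta_rot": [0, 0, 0], "hand": 0}, {"slide": [0.1, 0, 0], "delta_rot": [0, 0, 0], "hand": 0}, {"slide": [0.1, 0, 0], "delta_rot": [0, 0, 0], "hand": 0}, {"slide": [0, 0, 0], "delta_rot": [0, 0, 0], "hand": 0}])

```text
time_s: 22.45
eef_pos: [0.5659, 0.0665, 0.1351]
eef_rot: [-0.0, 0.698, 0.716, -0.0]
wrist_force: [-0.1, -0.3, -0.7]
opening: -0.0
```

```bash
python3 snap.py 18 side
```

```text
t 22.45 p [0.5659 0.0665 0.1351] st [-0.     -0.0155  0.1351] F [-0.1 -0.3 -0.7] op -0.0 q6 [-0.09  0.27  1.7   0.    1.17 -0.12]
yaw 0.0247 zaxis [-1.e-04  0.e+00 -1.e+00]
slide total [-0.291  1.31   0.061] rot 0.0002
```

View pics/side18.png

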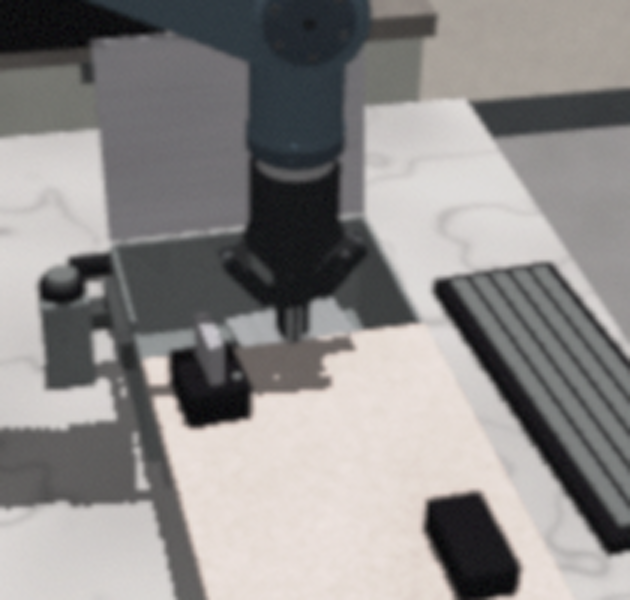

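Both are in now, with two plates visible. I'll retract back and up, clear of everything, and verify.

Call:
drive_tool(deltas=[{"slide": [-0.6, 0, 0], "delta_rot": [0, 0, 0], "hand": 0}, {"slide": [-0.4, 0, -0.8], "delta_rot": [0, 0, 0], "hand": 0}, {"slide": [-0.4, 0, -1], "delta_rot": [0, 0, 0], "hand": 0}, {"slide": [-1, 0, -0.7], "delta_rot": [0, 0, 0], "hand": 0}, {"slide": [-1, 0, 0], "delta_rot": [0, 0, 0], "hand": 0}])

```text
time_s: 23.12
eef_pos: [0.572, -0.1059, 0.2646]
eef_rot: [0.004, 0.698, 0.716, 0.001]
wrist_force: [0.2, 0.6, -0.6]
opening: -0.003
```

Call:
drive_tool(deltas=[{"slide": [-0.8, 0, 0], "delta_rot": [0, 0, 0], "hand": 0}, {"slide": [-0.4, 0, 0], "delta_rot": [0, 0, 0], "hand": 0}, {"slide": [0, 0, 0], "delta_rot": [0, 0, 0], "hand": 0}, {"slide": [0, 0, 0], "delta_rot": [0, 0, 0], "hand": 0}, {"slide": [0, 0, 0], "delta_rot": [0, 0, 0], "hand": 0}])

```text
time_s: 23.75
eef_pos: [0.5716, -0.1624, 0.2601]
eef_rot: [-0.0, 0.698, 0.716, 0.0]
wrist_force: [-0.5, 0.3, 0.2]
opening: -0.004
```

```bash
python3 snap.py 19 side top; sleep 0; python3 snap.py 20 top; python3 -c "
import numpy as np
a=np.load('top19.npz')['frame'].astype(int);b=np.load('top20.npz')['frame'].astype(int)
print('bin motion diff',abs(a-b)[125:220,213:284].mean())"
```

```text
t 23.75 p [ 0.5716 -0.1624  0.2601] st [ 2.000e-04 -2.445e-01  2.601e-01] F [-0.5  0.3  0.2] op -0.004 q6 [-0.48  0.2   1.52  0.    1.42 -0.5 ]
yaw 0.0259 zaxis [-1.e-04  4.e-04 -1.e+00]
slide total [4.286 1.313 2.564] rot 0.0006
t 23.85 p [ 0.5716 -0.1627  0.2602] st [ 2.000e-04 -2.448e-01  2.602e-01] F [0.3 1.1 0.2] op 0.001 q6 [-0.48  0.2   1.52  0.    1.42 -0.5 ]
yaw 0.0256 zaxis [ 1.e-04  1.e-04 -1.e+00]
slide total [4.293 1.312 2.564] rot 0.0005
bin motion diff 0.973264146281196
```

View pics/top19.png

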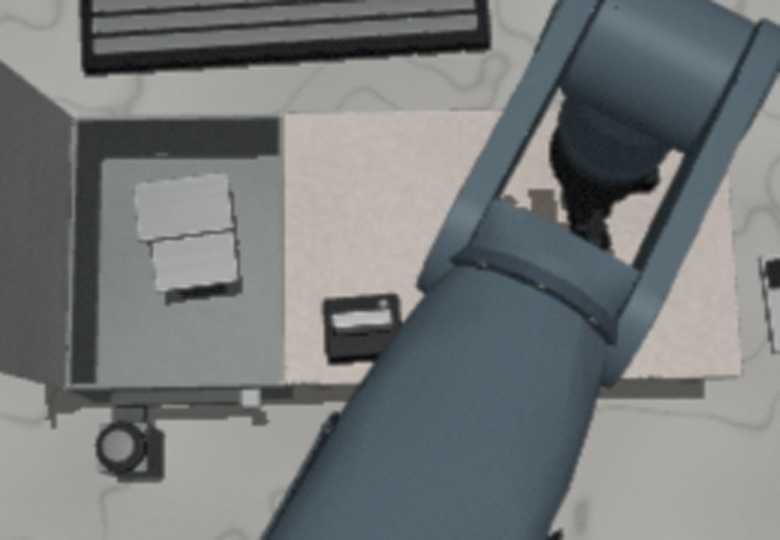

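View pics/side19.png

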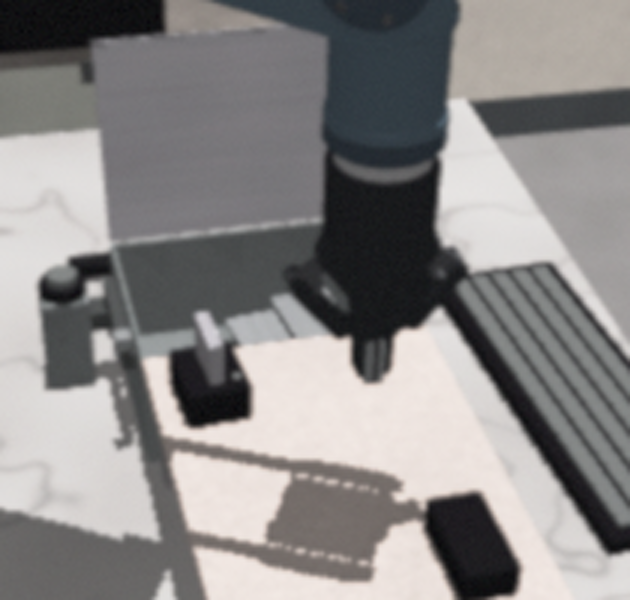

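The top view shows both transformers lying upside down side by side in the bin, at (185,205) and (197,262). They are at rest (only image noise between frames). The lid is up, and the dock and adapter look undisturbed. The robot is clear, so I'm handing in.

```bash
python3 -c "
from bench import ctrl
print(ctrl.hand_in())"
```

```text
the job is handed in; nothing more can be done
None
```

Both transformers are in the scrap bin and the job is handed in, at about 24 s of the 72 s allowed; the hand-in reports no verdict.

- **Lid:** I pressed the button with the tool tilted back from the lid. The lid sprang up, and its edge matched the predicted fully open position in the image. I never reached toward the lid with the robot, but I had no direct contact reading on it.
- **Large transformer:** I pushed it along the shelf from behind with the jaws shut until it tipped over the edge.
- **Small transformer:** I gripped it across the core, straightened it while dragging it past the dock, released it near the edge and pushed it over.

**Last checks:**
- The pictures show both transformers lying upside down, side by side in the bin. Two pictures 0.05 s apart differed only by noise.
- The lid stands open, and the robot is clear with wrist force close to zero.
- Dock and adapter look unmoved. The gripper stayed clear of both, though I only judged this by eye. I did not re-measure the small drive or the screwdriver at the end; nothing was moved near them.
- While pushing the large transformer, one close-up suggested the fingers were about 6 mm off its centre. It slid straight anyway, and a later check put the fingertips within 2 mm of the reported position.

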